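# Pack the sprig mould under the cantilever tray

### The job

Put the white plaster sprig mould away in the wooden tool box: swing the box's top tray up and over to the left by its handle until it rests fully open, set the mould gently flat, hollow side up, on the floor of the compartment underneath, then swing the tray back until it lies fully closed over the mould. Guide the tray by hand both ways instead of letting it drop, and leave the cup, the glaze test tile and the wooden rib undisturbed.

Things in the scene. Friction and masses are not known exactly. Their poses are not given: they have to be found in the camera images.
- toolbox: Open-topped light wooden box on the table, too heavy to move: 220 mm (its x) x 150 mm (its y) x 60 mm high, walls and floor 6 mm. Origin: centre of its underside, z up. Parallel steel arms outside its two short ends carry the tray.
- tray: Tray on the box, 220 x 150 x 35 mm, axes as the box's; always level. Origin on an arm pivot, 31 mm to -y of the tray's middle, 19 mm above its underside. Closed: lies on the box, underside 61 mm above the table. It swings up and over to the box's +y; open, it hangs beside the box, 190 mm along +y and 17 mm higher, compartment clear. Two small tools in it are fastened down.
- bay (a point): Centre of the floor of the box's compartment, 6 mm above the table; axes as the box's. The compartment is 208 mm (x) x 138 mm (y) inside, with 55 mm between its floor and the closed tray.
- handle (a point): Middle of the tray's handle: dark round wooden bar, 14 mm thick, about 200 mm long, along the box's x over the tray's middle line, between two end posts; axes as the box's. Closed, it is 126 mm above the table over the box's centre; always 59 mm above the tray's inner floor, 30 mm above its rim, free on both sides and above.
- tray_arm (a joint): Arm angle q, rad: 0 closed, 2.27 open stop. Handle's shift from closed: 105 mm x (cos(2.793 - q) + 0.940) along the box's +y, 105 mm x (sin(2.793 - q) - 0.342) up (top, +69 mm, at q = 1.22). No spring, hardly any friction: the tray (0.3 kg, arms 105 mm) falls shut from below 1.22, open from beyond it, and stays by its weight.
- mould: White plaster sprig mould, a block 52 mm (its x) x 70 mm (its y) x 31 mm high with a round hollow in its top, about 0.16 kg. Stands loose on the table to the right of the box. Origin: centre of its underside; z up through the hollow side.
- cup: Bystander: sage green glazed cup, 65 mm across, 71 mm tall; origin under its centre.
- tile: Bystander: small L-shaped glaze test tile, 30 x 38 x 56 mm; origin under its centre.
- rib: Bystander: flat wooden kidney rib, 39 x 105 x 9 mm; origin under its centre.

How it is judged:
On the way, in this order (a step that is already met when the one before it is completed fails the run):
1. the tray is swung over and rests open, let go (value of joint tray_arm above 2.15 rad and contact force between the fingers and tray below 0.2 N), for 0.2 s.
2. the mould lies flat on the compartment's floor, let go, with the tray still open (x of mould in the frame of bay between -0.085 and 0.085 m and y of mould in the frame of bay between -0.05 and 0.05 m and z of mould in the frame of bay between -0.008 and 0.012 m and angle between mould's own z axis and vertical below 0.2 rad and value of joint tray_arm above 2 rad and contact force between the fingers and mould below 0.2 N), for 0.2 s.
At the end, for the whole second after the job is handed in: The mould lies at rest, hollow side up and level within 0.2 rad, on the floor of the compartment (its underside within 12 mm of the floor, its centre within 85 mm of the compartment's centre along the box and 50 mm across it), and the tray is closed over it (arm angle under 0.06 rad) (x of mould in the frame of bay between -0.085 and 0.085 m and y of mould in the frame of bay between -0.05 and 0.05 m and z of mould in the frame of bay between -0.008 and 0.012 m and angle between mould's own z axis and vertical below 0.2 rad and value of joint tray_arm below 0.06 rad and linear speed of mould below 0.03 m/s); the robot touches nothing.
It fails at once if the tray is let drop or slammed (arms faster than 4 rad/s; the handle faster than about 0.4 m/s) (velocity of joint tray_arm above 4 rad/s or velocity of joint tray_arm below -4 rad/s).
It fails at once if the mould is dropped into the box (let go over the open compartment with its underside more than 25 mm above the floor) (x of mould in the frame of bay between -0.11 and 0.11 m and y of mould in the frame of bay between -0.075 and 0.075 m and z of mould in the frame of bay above 0.025 m and value of joint tray_arm above 1.2 rad and contact force between the fingers and mould below 0.05 N).
It fails at once if the cup is disturbed (moved over 30 mm) (distance of cup from where it was at the start of the episode above 0.03 m).
It fails at once if the test tile is disturbed (moved over 30 mm) (distance of tile from where it was at the start of the episode above 0.03 m).
It fails at once if the wooden rib is disturbed (moved over 30 mm) (distance of rib from where it was at the start of the episode above 0.03 m).
It also fails if it takes over 72 s, if anything falls off the work surface, if the arm or the gripper's body presses on something with over 40 N, if the wrist force passes 120 N, or if a joint passes its speed limit or range.

### The arm

A 6-joint arm with a two-finger parallel gripper is mounted at the origin on a cart in front of the work surface, level with it; the furniture and walls round the work are solid. World frame = base frame: x ahead of the robot, y to its left, z up, the work surface at z = 0. Lengths are in m, angles in rad, forces in N, time in s.
With the tool pointing down it reaches from about 0.375 to 0.9 m from the base axis. Payload 3.1 kg.
Tool frame: the origin (TCP) lies on the centre line of the jaws, within the pads' length; the fingertips stand 19 mm ahead of it and the grasp point (between the pads) is the TCP; z points along the fingers, y is the line along which they close (so a half turn about z gives the same grasp; the last joint's range is limited). The gripper opens to 85 mm and grips with 20 to 120 N. Pads are 22 mm wide; open, the fingers measure 114 mm over their backs; the gripper's body (76 mm by 85 mm) begins 54 mm behind the grasp point. The pads swing forward as they close: fully open they stand 13 mm farther back than shut.
Start: joints at [1.042, 0.527, 1.433, -0, 1.181, -0.178], TCP at [0.215, 0.587, 0.25] pointing down, gripper open.
Joint ranges: [-3.08, 3.08], [-0.75, 2.2], [0.22, 2.44], [-1.43, 4.57], [0, 2.65], [-2.85, 2.85]. Speed limits (rad/s): [2.79, 2.79, 3.14, 3.14, 3.14, 3.14].

### API

Orientations are given as a unit quaternion [x, y, z, w].
In Python, from station import manip gives the robot as it stands.
- The arm moves only by the tool servo_tool, never from a script. Its argument "rows" is a list that holds one entry, the list of rows, each a list of 7 numbers: the turn, a rotation vector about the tool's x, y, z in degrees, then the shift along the tool's x, y, z in m, then the gripper command: -1 is shut, 1 is fully open, values between are in proportion. In form: [[[wx, wy, wz, tx, ty, tz, jaw], ...]]. A call has 1 to 8 rows; each row shifts and turns the commanded pose from where the row before left it, along the tool's axes as they then stand; what a row does not reach is not made up. A row lasts 1/12 s, in which the tool goes at most 41.7 mm and 7.16 degrees, less where a joint would pass 70% of its speed; a pose out of reach is approached as far as the arm can. A call is refused whole if a number of a shift passes 0.0417 or a number of a turn 7.16, either way. A call with a gripper value outside its range is refused whole. The fingers move at their own pace and stop on an object; "squeeze" is the grip in N (left out, the last holds). Time passes only in rows, so rows that do not move let the fingers close. It gives the time, the measured TCP pose, the force, the opening and the grip force at its end, in the units of the state.
- manip.sense(): the state, without advancing time (a new reading comes with each control period).
- manip.snapshot(name): name is "scene" or "top"; returns the picture (384x512x3 uint8, blue, green, red); there is no depth.
- manip.camera_info(name): a dict with "K" (3x3 intrinsics, pixels), "k1" (the pictures are not rectified: a ray, as slopes to the right and down, at radius r is drawn at 1 + k1 r^2 times it, then the intrinsics apply), "camera_from_world" (4x4, takes a point from world to camera coordinates). Camera axes: x right, y down, z forward; pixel columns grow to the right and rows downward; lengths in m; the calibration is good to about 2 mm. A picture is of the moment at which its call begins. camera_info takes no time and is no camera call.
- manip.sign_off(): hands the job in; it is judged then, once.
The state is a dict: "t": time; "q": joint angles; "qd": joint speeds; "tau": joint torques, N m; "tcp_pos": TCP position; "tool_rot": TCP orientation; "force": force on the tool from outside, world axes, zero at the start; "ft_torque": the same for the moment, N m; "finger_gap": opening from 0.0 (shut) to 1.0 (fully open); "gripper_force": force on a finger pad.
Only numpy, scipy, OpenCV 4.12 (cv2) and the standard library are available. Lean on these libraries where they do the work, as an engineer would, in place of code of your own. Each camera call takes 0.05 s, during which the arm holds its last target. There are 200 camera calls.

## Working session

There is one attempt and no reset: what is moved stays moved. The work goes in short steps, Python scripts to look and compute and a tool call to move; the robot and the scene stay as the last step left them, time stands still between calls to the robot, and variables do not carry over. Pictures are saved under pics/ and viewed, at most 10 in all, crops included, and the job is handed in when it is done.

Besides the shell and the picture viewer there is one more tool, called after "Request:" as name([rows], argument=value, ...), one row to a line, values as JSON. servo_tool: Moves the arm, as the interface text tells. Its arguments: {"type":"object","properties":{"rows":{"type":"array","items":{"type":"array","items":{"type":"array","items":{"type":"number"}}}},"squeeze":{"type":"number"}},"required":["rows"]}

```bash
mkdir -p pics; python3 - <<'E'
from station import manip
import cv2,json
for n in("scene","top"):
    cv2.imwrite(f"pics/{n}0.png",manip.snapshot(n)); c=manip.camera_info(n); print(n,c)
s=manip.sense();print(s['t'],s['tcp_pos'],s['tool_rot'],s['finger_gap'],s['force'])
E
```

```text
scene {'K': array([[399.24011017,   0.        , 252.68795888],
       [  0.        , 399.24011017, 187.66231939],
       [  0.        ,   0.        ,   1.        ]]), 'k1': -0.11625828925623474, 'camera_from_world': array([[ 0.47004284, -0.88264293, -0.00109185, -0.2076257 ],
       [-0.61170518, -0.32486533, -0.72130388,  0.4118807 ],
       [ 0.63629906,  0.33971162, -0.69261787,  0.8321258 ],
       [ 0.        ,  0.        ,  0.        ,  1.        ]])}
top {'K': array([[387.95154267,   0.        , 251.06115276],
       [  0.        , 387.95154267, 190.42105677],
       [  0.        ,   0.        ,   1.        ]]), 'k1': -0.08762667960624564, 'camera_from_world': array([[-0.01741903, -0.99971432,  0.01636634,  0.04246078],
       [-0.99089191,  0.01507465, -0.13381322,  0.55691981],
       [ 0.13352828, -0.01854817, -0.99087142,  1.41595558],
       [ 0.        ,  0.        ,  0.        ,  1.        ]])}
0.1 [0.2144421  0.58639087 0.24942   ] [ 1.74470673e-01  9.84661855e-01 -9.49370283e-04 -3.36465878e-04] 0.9996407724127493 [-0.00991811 -0.42781831 -0.42733529]
```

View pics/scene0.png

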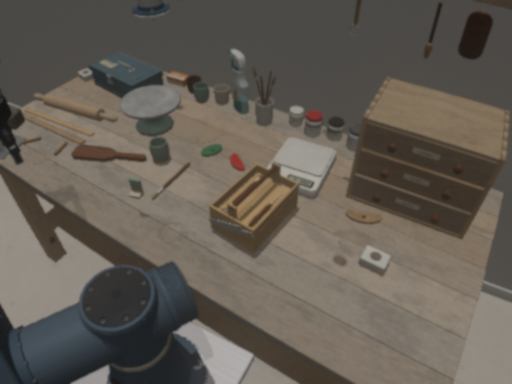

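View pics/top0.png

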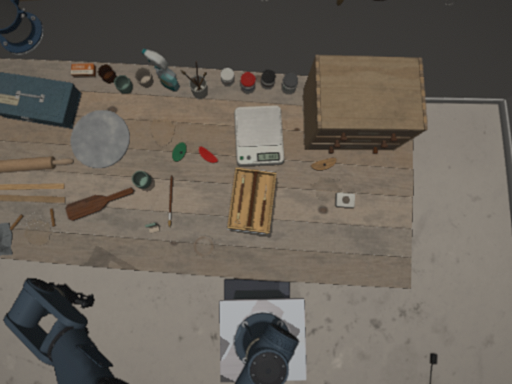

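The box is at about (253,202) in the top view, its long side roughly along world x. The mould is at (345,200), the rib at (323,163), the cup at (142,181) and the tile at (153,228). I'll enlarge the box and mould.

```bash
python3 - <<'E'
import cv2,numpy as np
a=cv2.imread("pics/top0.png")[155:245,220:370]; cv2.imwrite("pics/c1.png",cv2.resize(a,None,fx=5,fy=5,interpolation=cv2.INTER_CUBIC))
a=cv2.imread("pics/scene0.png")[155:285,200:400]; cv2.imwrite("pics/c2.png",cv2.resize(a,None,fx=4,fy=4,interpolation=cv2.INTER_CUBIC))
E
cat > h.py <<'E'
import numpy as np,cv2
from station import manip
def ray(n,u,v):
    c=manip.camera_info(n);T=c['camera_from_world'];K=c['K']
    p=cv2.undistortPoints(np.array([[[u,v]]],float),K,np.array([c['k1'],0,0,0.]))[0,0]
    R=T[:3,:3];return -R.T@T[:3,3],R.T@np.r_[p,1]
def at(n,u,v,z):
    o,d=ray(n,u,v);return (o+d*(z-o[2])/d[2]).round(4)
def proj(n,P):
    c=manip.camera_info(n);T=c['camera_from_world'];P=np.atleast_2d(P)
    return cv2.projectPoints(P.astype(float),cv2.Rodrigues(T[:3,:3])[0],T[:3,3],c['K'],np.array([c['k1'],0,0,0.]))[0][:,0].round(1)
E
```

```text
(no output)
```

View pics/c1.png

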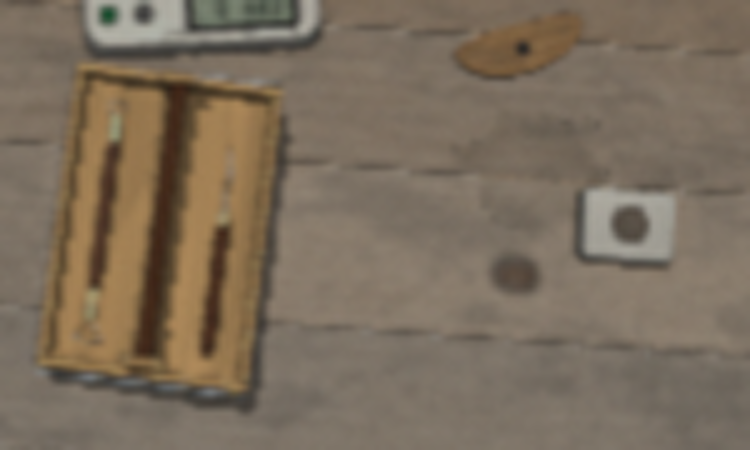

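View pics/c2.png

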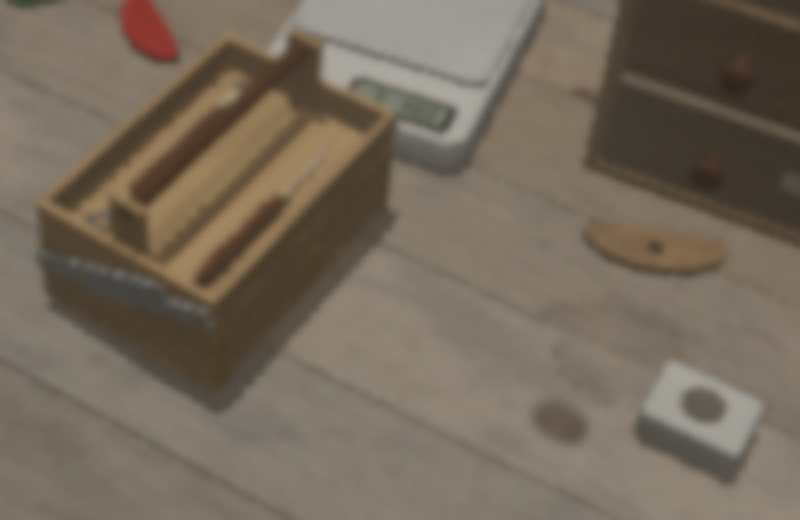

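Crop 1: tray rim corners at (81,66), (282,91), (250,390), (40,365), bar from (176,85) to (147,355), mould top corners at (586,188), (676,190), (672,262), (582,256). Crop 2: the mould's top face is at (672,360), (765,407), (735,460), (640,410), with the hollow up.

```bash
python3 - <<'E'
from h import *
t=lambda x,y:((x+.5)/5-.5+220,(y+.5)/5-.5+155)
s=lambda x,y:((x+.5)/4-.5+200,(y+.5)/4-.5+155)
def rep(nm,P):
    P=np.array(P);print(nm,P.tolist(),P.mean(0).round(4))
    if len(P)==4:
        a=(P[0]+P[1]-P[2]-P[3])/2;b=(P[0]+P[3]-P[1]-P[2])/2
        print(' along',np.linalg.norm(a).round(4),np.degrees(np.arctan2(a[1],a[0])).round(2),' across',np.linalg.norm(b).round(4),np.degrees(np.arctan2(b[1],b[0])).round(2)-90)
rep('rim top',[at('top',*t(*p),.096) for p in[(81,66),(282,91),(250,390),(40,365)]])
rep('rim scene',[at('scene',*s(*p),.096) for p in[(228,36),(393,115),(212,302),(40,205)]])
rep('bar top',[at('top',*t(*p),.133) for p in[(176,85),(147,355)]])
rep('bar scene',[at('scene',*s(*p),.133) for p in[(300,38),(130,195)]])
rep('mould top',[at('top',*t(*p),.031) for p in[(586,188),(676,190),(672,262),(582,256)]])
rep('mould scene',[at('scene',*s(*p),.031) for p in[(672,360),(765,407),(735,460),(640,410)]])
rep('hollow',[at('top',*t(631,224),.031),at('scene',*s(704,405),.031)])
rep('rib',[at('top',*t(521,47),.009)]);rep('cup,tile',[at('top',142,181,.07),at('top',153,228,.03)])
E
```

```text
rim top [[0.6331, 0.0883, 0.096], [0.6126, -0.0569, 0.096], [0.3976, -0.0287, 0.096], [0.4178, 0.12, 0.096]] [0.5153 0.0307 0.096 ]
 along 0.2172 -7.92  across 0.1484 -7.8799999999999955
rim scene [[0.6315, 0.0876, 0.096], [0.61, -0.0562, 0.096], [0.3969, -0.0238, 0.096], [0.4174, 0.1181, 0.096]] [0.5139 0.0314 0.096 ]
 along 0.2159 -8.38  across 0.1444 -8.36
bar top [[0.6113, 0.0208, 0.133], [0.4221, 0.0444, 0.133]] [0.5167 0.0326 0.133 ]
bar scene [[0.6151, 0.0212, 0.133], [0.4237, 0.0502, 0.133]] [0.5194 0.0357 0.133 ]
mould top [[0.5466, -0.2915, 0.031], [0.544, -0.3607, 0.031], [0.4892, -0.3548, 0.031], [0.495, -0.2861, 0.031]] [ 0.5187 -0.3233  0.031 ]
 along 0.0535 -6.06  across 0.0691 -3.489999999999995
mould scene [[0.5437, -0.2946, 0.031], [0.5341, -0.3613, 0.031], [0.4839, -0.3545, 0.031], [0.4939, -0.2878, 0.031]] [ 0.5139 -0.3246  0.031 ]
 along 0.0505 -7.74  across 0.0674 -8.36
hollow [[0.5186, -0.3247, 0.031], [0.5172, -0.3244, 0.031]] [ 0.5179 -0.3246  0.031 ]
rib [[0.6605, -0.2512, 0.009]] [ 0.6605 -0.2512  0.009 ]
cup,tile [[0.5942, 0.4348, 0.07], [0.4229, 0.4009, 0.03]] [0.5085 0.4178 0.05  ]
```

Request:
servo_tool([
  [[0,0,-6,0,0,0,1],[0,0,-6,0,0,0,1],[0,0,0,-0.021,-0.028,0,1],[0,0,0,-0.021,-0.028,0,1],[0,0,0,-0.021,-0.028,0,1],[0,0,0,-0.021,-0.028,0,1],[0,0,0,-0.021,-0.028,0,1],[0,0,0,-0.021,-0.028,0,1]],
], squeeze=40)

```text
t: 0.77
tcp_pos: [0.316, 0.4012, 0.25]
tool_rot: [0.07, 0.998, -0.0, -0.0]
force: [1.5, 0.9, -0.2]
finger_gap: 0.999
gripper_force: 0.0
```

Request:
servo_tool([
  [[0,0,0,-0.021,-0.028,0,1],[0,0,0,-0.021,-0.028,0,1],[0,0,0,-0.021,-0.028,0,1],[0,0,0,-0.021,-0.028,0,1],[0,0,0,-0.021,-0.028,0,1],[0,0,0,-0.021,-0.028,0,1],[0,0,0,-0.021,-0.028,0,1],[0,0,0,-0.021,-0.028,0,1]],
])

```text
t: 1.43
tcp_pos: [0.4508, 0.1558, 0.2501]
tool_rot: [0.071, 0.997, -0.0, -0.0]
force: [0.5, 0.4, 0.4]
finger_gap: 1.004
gripper_force: 0.0
```

Request:
servo_tool([
  [[0,0,0,-0.021,-0.028,0,1],[0,0,0,-0.021,-0.028,0,1],[0,0,0,-0.021,-0.028,0,1],[0,0,0,-0.021,-0.028,0,1],[0,0,0,0,0,0,1],[0,0,0,0,0,0,1]],
])

```text
t: 1.93
tcp_pos: [0.5186, 0.033, 0.2498]
tool_rot: [0.072, 0.997, 0.0, -0.0]
force: [-0.4, 0.7, 0.2]
finger_gap: 1.0
gripper_force: 0.0
```

Request:
servo_tool([
  [[0,0,0,0,0,0.025,1],[0,0,0,0,0,0.025,1],[0,0,0,0,0,0.025,1],[0,0,0,0,0,0.025,1],[0,0,0,0,0,0.015,1],[0,0,0,0,0,0.009,1],[0,0,0,0,0,0,1],[0,0,0,0,0,0,1]],
])

```text
t: 2.6
tcp_pos: [0.5176, 0.0355, 0.1264]
tool_rot: [0.07, 0.998, 0.0, -0.0]
force: [-0.9, -0.2, 0.2]
finger_gap: 0.999
gripper_force: 0.0
```

Request:
servo_tool([
  [[0,0,0,0,0,0,0],[0,0,0,0,0,0,0],[0,0,0,0,0,0,-0.3],[0,0,0,0,0,0,-0.3],[0,0,0,0,0,0,-0.5],[0,0,0,0,0,0,-0.5]],
])

```text
t: 3.1
tcp_pos: [0.5181, 0.0346, 0.1266]
tool_rot: [0.071, 0.997, -0.0, 0.0]
force: [0.1, 0.5, -0.2]
finger_gap: 0.249
gripper_force: 0.0
```

Request:
servo_tool([
  [[0,0,0,0,0,0,-0.6],[0,0,0,0,0,0,-0.7],[0,0,0,0,0,0,-0.8],[0,0,0,0,0,0,-1],[0,0,0,0,0,0,-1],[0,0,0,0,0,0,-1]],
])

```text
t: 3.6
tcp_pos: [0.5177, 0.032, 0.1268]
tool_rot: [0.07, 0.998, -0.002, -0.0]
force: [-2.8, -10.9, 3.5]
finger_gap: 0.151
gripper_force: 38.9
```

```bash
python3 - <<'E'
import numpy as np
# box-frame waypoints: tool y (=+box y), tool z (down), smooth q profile; 36 rows
for N in (40,):
    u=np.linspace(0,1,N+1);q=2.27*(3*u*u-2*u**3)
    y=105*(np.cos(2.793-q)+.94);z=105*(np.sin(2.793-q)-.342)
    for i in range(N):print(i,q[i+1].round(2),np.diff(y)[i].round(1),-np.diff(z)[i].round(1))
    print(y[-1],z[-1])
E
```

```text
0 0.0 0.2 -0.4
1 0.02 0.5 -1.2
2 0.04 0.8 -1.9
3 0.06 1.1 -2.6
4 0.1 1.5 -3.2
5 0.14 1.9 -3.8
6 0.18 2.4 -4.2
7 0.24 2.9 -4.6
8 0.29 3.4 -4.9
9 0.35 4.0 -5.1
10 0.42 4.6 -5.1
11 0.49 5.3 -5.1
12 0.56 5.9 -4.9
13 0.64 6.5 -4.6
14 0.72 7.1 -4.3
15 0.8 7.6 -3.8
16 0.88 8.0 -3.2
17 0.97 8.4 -2.6
18 1.05 8.7 -1.9
19 1.14 8.9 -1.2
20 1.22 8.9 -0.4
21 1.3 8.9 0.4
22 1.39 8.7 1.1
23 1.47 8.5 1.8
24 1.55 8.1 2.4
25 1.63 7.7 3.0
26 1.71 7.2 3.4
27 1.78 6.7 3.8
28 1.85 6.1 4.1
29 1.92 5.5 4.2
30 1.98 4.8 4.3
31 2.03 4.2 4.2
32 2.09 3.6 4.0
33 2.13 3.1 3.8
34 2.17 2.5 3.4
35 2.21 2.0 2.9
36 2.23 1.5 2.4
37 2.25 1.1 1.8
38 2.27 0.7 1.1
39 2.27 0.2 0.4
189.66408681325333 16.5355423294574
```

Request:
servo_tool([
  [[0,0,0,0,-0.002,0,-1],[0,0,0,0,0.0005,-0.001,-1],[0,0,0,0,0.001,-0.0024,-1],[0,0,0,0,0.0011,-0.0027,-1],[0,0,0,0,0.0015,-0.0032,-1],[0,0,0,0,0.0019,-0.0038,-1],[0,0,0,0,0.0024,-0.0042,-1],[0,0,0,0,0.0029,-0.0046,-1]],
])

```text
t: 4.27
tcp_pos: [0.5192, 0.0425, 0.1482]
tool_rot: [0.07, 0.998, -0.001, -0.0]
force: [-0.9, -6.3, 0.0]
finger_gap: 0.151
gripper_force: 39.2
```

Request:
servo_tool([
  [[0,0,0,0,0.0029,-0.0049,-1],[0,0,0,0,0.0035,-0.0051,-1],[0,0,0,0,0.0044,-0.0051,-1],[0,0,0,0,0.0053,-0.0051,-1],[0,0,0,0,0.0059,-0.0049,-1],[0,0,0,0,0.0065,-0.0046,-1],[0,0,0,0,0.0071,-0.0043,-1],[0,0,0,0,0.0076,-0.0038,-1]],
])

```text
t: 4.93
tcp_pos: [0.5258, 0.0875, 0.187]
tool_rot: [0.071, 0.998, 0.0, 0.001]
force: [0.4, -3.4, 3.2]
finger_gap: 0.147
gripper_force: 39.4
```

Request:
servo_tool([
  [[0,0,0,0,0.008,-0.0032,-1],[0,0,0,0,0.0084,-0.0026,-1],[0,0,0,0,0.0087,-0.0019,-1],[0,0,0,0,0.0089,-0.0012,-1],[0,0,0,0,0.0089,-0.0004,-1],[0,0,0,0,0.0089,0.0004,-1],[0,0,0,0,0.0087,0.0011,-1],[0,0,0,0,0.0085,0.0018,-1]],
])

```text
t: 5.6
tcp_pos: [0.536, 0.1567, 0.1922]
tool_rot: [0.071, 0.997, 0.001, 0.001]
force: [1.9, 1.1, 2.4]
finger_gap: 0.146
gripper_force: 39.6
```

Request:
servo_tool([
  [[0,0,0,0,0.0081,0.0024,-1],[0,0,0,0,0.0077,0.003,-1],[0,0,0,0,0.0072,0.0034,-1],[0,0,0,0,0.0067,0.0038,-1],[0,0,0,0,0.0061,0.0041,-1],[0,0,0,0,0.0055,0.0042,-1],[0,0,0,0,0.0048,0.0043,-1],[0,0,0,0,0.0042,0.0042,-1]],
])

```text
t: 6.27
tcp_pos: [0.5432, 0.2059, 0.1618]
tool_rot: [0.071, 0.997, 0.001, 0.001]
force: [4.8, 3.0, -0.4]
finger_gap: 0.148
gripper_force: 39.3
```

Request:
servo_tool([
  [[0,0,0,0,0.0036,0.004,-1],[0,0,0,0,0.0031,0.0038,-1],[0,0,0,0,0.0025,0.0034,-1],[0,0,0,0,0.002,0.0029,-1],[0,0,0,0,0.0015,0.0024,-1],[0,0,0,0,0.0011,0.0018,-1],[0,0,0,0,0.0007,0.0011,-1],[0,0,0,0,0.0002,0.0004,-1]],
])

```text
t: 6.93
tcp_pos: [0.5452, 0.2193, 0.1433]
tool_rot: [0.07, 0.998, -0.0, 0.001]
force: [2.1, -0.2, 11.3]
finger_gap: 0.144
gripper_force: 40.2
```

Request:
servo_tool([
  [[0,0,0,0,0,0,-1],[0,0,0,0,0,0,-1],[0,0,0,0,0,0,-1]],
])

```text
t: 7.18
tcp_pos: [0.5452, 0.2193, 0.1433]
tool_rot: [0.071, 0.998, -0.0, 0.001]
force: [3.4, 0.1, 7.7]
finger_gap: 0.147
gripper_force: 40.0
```

Request:
servo_tool([
  [[0,0,0,0,0,0,-0.6],[0,0,0,0,0,0,-0.5],[0,0,0,0,0,0,-0.2],[0,0,0,0,0,0,0],[0,0,0,0,0,0,0.2],[0,0,0,0,0,0,0.2],[0,0,0,0,0,-0.01,0.2],[0,0,0,0,0,-0.015,0.2]],
])

```text
t: 7.85
tcp_pos: [0.543, 0.219, 0.167]
tool_rot: [0.071, 0.998, -0.001, -0.002]
force: [0.1, 0.8, 0.5]
finger_gap: 0.594
gripper_force: 0.0
```

Request:
servo_tool([
  [[0,0,0,0,0,-0.025,0.2],[0,0,0,0,0,-0.03,0.3],[0,0,0,0,0,-0.03,1],[0,0,0,0,0,0,1],[0,0,0,0,0,0,1]],
])

```text
t: 8.27
tcp_pos: [0.5454, 0.2196, 0.2558]
tool_rot: [0.071, 0.998, 0.001, 0.003]
force: [-0.4, -0.5, 0.1]
finger_gap: 1.004
gripper_force: 0.0
```

```bash
python3 - <<'E'
from h import *
cv2.imwrite("pics/s1.png",manip.snapshot("scene"))
s=manip.sense();print(s['t'],s['q'].round(2),s['tcp_pos'],s['force'])
E
```

```text
8.3167 [ 0.19  0.47  1.53 -0.    1.14 -1.24] [0.54424106 0.21936824 0.25396709] [-0.82557712 -0.3791887  -0.69051275]
```

View pics/s1.png

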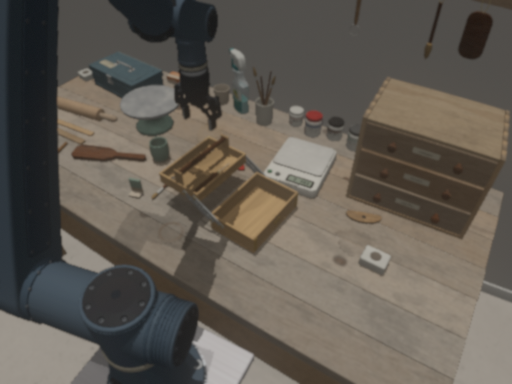

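The tray rests open at left with its arms visible, and the compartment is clear. The mould and bystanders haven't moved. Next I'll go over to the mould and turn the tool onto its 52 mm width.

Request:
servo_tool([
  [[0,0,0,-0.0033,-0.0361,0,1],[0,0,0,-0.0033,-0.0361,0,1],[0,0,0,-0.0033,-0.0361,0,1],[0,0,0,-0.0033,-0.0361,0,1],[0,0,0,-0.0033,-0.0361,0,1],[0,0,0,-0.0033,-0.0361,0,1],[0,0,0,-0.0033,-0.0361,0,1],[0,0,0,-0.0033,-0.0361,0,1]],
])

```text
t: 8.98
tcp_pos: [0.5282, -0.0716, 0.2514]
tool_rot: [0.071, 0.998, 0.001, -0.002]
force: [0.5, 0.6, -1.1]
finger_gap: 1.001
gripper_force: 0.0
```

Request:
servo_tool([
  [[0,0,0,-0.0033,-0.0361,0,1],[0,0,0,-0.0033,-0.0361,0,1],[0,0,0,-0.0033,-0.0361,0,1],[0,0,0,-0.0033,-0.0361,0,1],[0,0,0,-0.0033,-0.0361,0,1],[0,0,0,-0.0033,-0.0361,0,1],[0,0,0,-0.0033,-0.0361,0,1],[0,0,0,0,0,0,1]],
])

```text
t: 9.65
tcp_pos: [0.5161, -0.3307, 0.2512]
tool_rot: [0.073, 0.997, -0.002, -0.0]
force: [-0.1, 0.4, 0.7]
finger_gap: 0.999
gripper_force: 0.0
```

Request:
servo_tool([
  [[0,0,6.8,0,0,0,1],[0,0,6.8,0,0,0,1],[0,0,6.8,0,0,0,1],[0,0,6.8,0,0,0,1],[0,0,6.8,0,0,0,1],[0,0,6.8,0,0,0,1],[0,0,6.8,0,0,0,1]],
])

```text
t: 10.23
tcp_pos: [0.5161, -0.3225, 0.2511]
tool_rot: [0.47, 0.883, 0.001, -0.002]
force: [0.9, -0.9, 0.7]
finger_gap: 1.007
gripper_force: 0.0
```

Request:
servo_tool([
  [[0,0,6.8,0,0,0.03,1],[0,0,6.8,0,0,0.03,1],[0,0,6.8,0,0,0.03,1],[0,0,6.8,0,0,0,1],[0,0,6.8,0,0,0,1],[0,0,6.6,0,0,0,1],[0,0,0,0,0,0,1],[0,0,0,0,0,0,1]],
])

```text
t: 10.9
tcp_pos: [0.5163, -0.3228, 0.1617]
tool_rot: [0.744, 0.668, -0.0, -0.001]
force: [0.4, 0.1, 0.8]
finger_gap: 1.0
gripper_force: 0.0
```

```bash
python3 - <<'E'
from h import *
from scipy.spatial.transform import Rotation as Ro
P=[]
for i in range(3):
    im=manip.snapshot("scene");s=manip.sense();P.append(s['tcp_pos'])
print(s['t'],s['q'].round(2),np.mean(P,0),s['force']);R=Ro.from_quat(s['tool_rot']).as_matrix();print(R.round(3),np.degrees(np.arctan2(R[1,1],R[0,1])))
a=im[190:300,310:450];cv2.imwrite("pics/s2.png",cv2.resize(a,None,fx=5,fy=5,interpolation=cv2.INTER_CUBIC))
E
```

```text
11.05 [-0.74  0.62  1.55 -0.    0.98 -0.63] [ 0.51663423 -0.3232041   0.16229354] [ 1.01703101  0.4970604  -0.55687544]
[[ 0.108  0.994 -0.001]
 [ 0.994 -0.108  0.001]
 [ 0.    -0.001 -1.   ]] -6.192021282832979
```

View pics/s2.png

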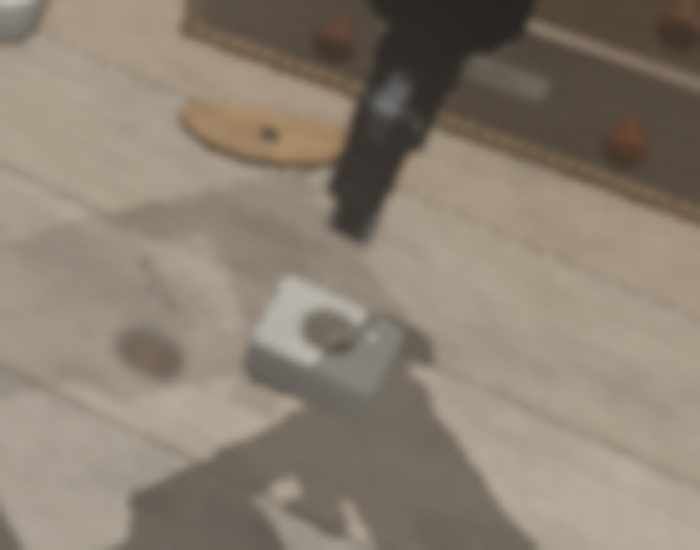

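The fingers hang above the mould, whose hollow (330,330 in the crop) lies in line with them. The rib is clear. Now descend and grip gently.

Request:
servo_tool([
  [[0,0,0,0,0,0.025,1],[0,0,0,0,0,0.025,1],[0,0,0,0,0,0.025,1],[0,0,0,0,0,0.025,1],[0,0,0,0,0,0.02,1],[0,0,0,0,0,0.012,1],[0,0,0,0,0,0.006,1],[0,0,0,0,0,0,1]],
])

```text
t: 11.72
tcp_pos: [0.5165, -0.3233, 0.0237]
tool_rot: [0.745, 0.667, -0.0, -0.001]
force: [-0.4, -0.1, 0.2]
finger_gap: 0.995
gripper_force: 0.0
```

Request:
servo_tool([
  [[0,0,0,0,0,0,0.7],[0,0,0,0,0,0,0.5],[0,0,0,0,0,0,0.3],[0,0,0,0,0,0,0.2],[0,0,0,0,0,0,0],[0,0,0,0,0,0,0],[0,0,0,0,0,0,0],[0,0,0,0,0,0,0]],
], squeeze=30)

```text
t: 12.38
tcp_pos: [0.5175, -0.3243, 0.0263]
tool_rot: [0.745, 0.667, 0.0, 0.001]
force: [-0.5, 1.5, 7.3]
finger_gap: 0.602
gripper_force: 31.7
```

Request:
servo_tool([
  [[0,0,0,0,0,-0.008,0],[0,0,0,0,0,-0.015,0],[0,0,0,0,0,-0.025,0],[0,0,0,0,0,-0.025,0],[0,0,0,0,0,-0.025,0],[0,0,0,0,0,-0.015,0],[0,0,0,0,0,-0.007,0],[0,0,0,0,0,0,0]],
])

```text
t: 13.05
tcp_pos: [0.5177, -0.3243, 0.1468]
tool_rot: [0.745, 0.667, 0.0, 0.002]
force: [0.0, 1.1, -1.2]
finger_gap: 0.602
gripper_force: 32.3
```

Request:
servo_tool([
  [[0,0,0,0.01,-0.0015,0,0],[0,0,0,0.02,-0.002,0,0],[0,0,0,0.034,-0.0038,0,0],[0,0,0,0.034,-0.0038,0,0],[0,0,0,0.034,-0.0038,0,0],[0,0,0,0.034,-0.0038,0,0],[0,0,0,0.034,-0.0038,0,0],[0,0,0,0.034,-0.0038,0,0]],
])

```text
t: 13.72
tcp_pos: [0.5146, -0.0856, 0.1431]
tool_rot: [0.745, 0.667, -0.001, -0.002]
force: [1.3, 0.7, -1.7]
finger_gap: 0.599
gripper_force: 32.2
```

Request:
servo_tool([
  [[0,0,0,0.034,-0.0038,0,0],[0,0,0,0.034,-0.0038,0,0],[0,0,0,0.028,-0.0028,0,0],[0,0,0,0.014,-0.0014,0,0],[0,0,0,0,0,0,0],[0,0,0,0,0,0,0]],
])

```text
t: 14.22
tcp_pos: [0.5154, 0.0236, 0.1435]
tool_rot: [0.744, 0.668, -0.001, -0.001]
force: [0.7, -0.5, -3.4]
finger_gap: 0.602
gripper_force: 32.2
```

```bash
python3 - <<'E'
from h import *
P=[]
for i in range(3):
    im=manip.snapshot("scene");s=manip.sense();P.append(s['tcp_pos'])
print(s['t'],np.mean(P,0),s['force'],s['finger_gap'],s['gripper_force'])
a=im[120:260,140:310];cv2.imwrite("pics/s3.png",cv2.resize(a,None,fx=4,fy=4,interpolation=cv2.INTER_CUBIC))
E
```

```text
14.3667 [0.51624139 0.02209245 0.14401205] [ 0.25066733  0.76687403 -1.95819661] 0.6019049404285466 32.2182422876358
```

View pics/s3.png

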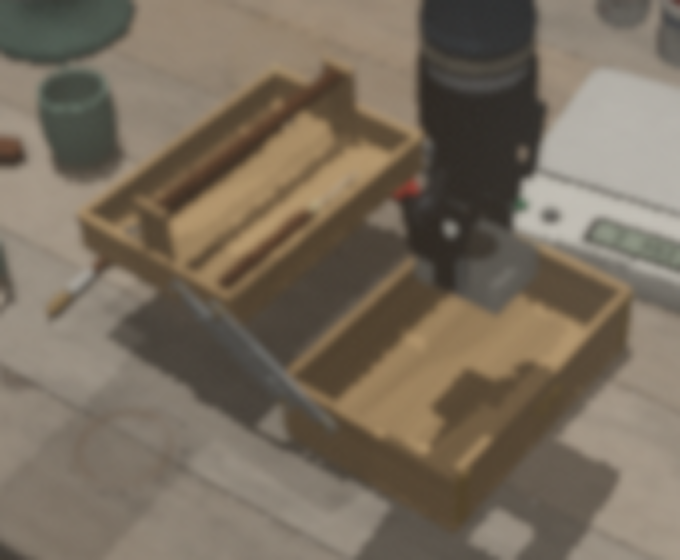

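The mould is gripped level over the compartment and the tray is still open. Lowering it to the floor.

Request:
servo_tool([
  [[0,0,0,0,0,0.015,0],[0,0,0,0,0,0.02,0],[0,0,0,0,0,0.02,0],[0,0,0,0,0,0.02,0],[0,0,0,0,0,0.015,0],[0,0,0,0,0,0.01,0],[0,0,0,0,0,0.005,0],[0,0,0,0,0,0,0]],
])

```text
t: 15.03
tcp_pos: [0.5165, 0.0217, 0.0389]
tool_rot: [0.745, 0.667, -0.001, -0.001]
force: [-0.3, 0.3, -1.1]
finger_gap: 0.6
gripper_force: 32.2
```

Request:
servo_tool([
  [[0,0,0,0,0,0.002,0],[0,0,0,0,0,0.002,0],[0,0,0,0,0,0.001,0],[0,0,0,0,0,0,0]],
])

```text
t: 15.37
tcp_pos: [0.5171, 0.0224, 0.0353]
tool_rot: [0.745, 0.667, 0.0, 0.0]
force: [-0.8, 0.6, -2.9]
finger_gap: 0.601
gripper_force: 32.2
```

Request:
servo_tool([
  [[0,0,0,0,0,0.001,0],[0,0,0,0,0,0.001,0],[0,0,0,0,0,0.001,0],[0,0,0,0,0,0,0]],
])

```text
t: 15.7
tcp_pos: [0.517, 0.0224, 0.0323]
tool_rot: [0.745, 0.667, 0.0, 0.0]
force: [-0.6, 0.6, 3.9]
finger_gap: 0.597
gripper_force: 32.7
```

Request:
servo_tool([
  [[0,0,0,0,0,0.001,0],[0,0,0,0,0,0,0],[0,0,0,0,0,0,0]],
])

```text
t: 15.95
tcp_pos: [0.517, 0.0224, 0.0323]
tool_rot: [0.745, 0.667, 0.0, 0.0]
force: [-2.0, 0.0, 11.2]
finger_gap: 0.603
gripper_force: 33.7
```

Floor contact. Release slowly and rise.

Request:
servo_tool([
  [[0,0,0,0,0,-0.001,0.25],[0,0,0,0,0,0,0.35],[0,0,0,0,0,0,0.5],[0,0,0,0,0,0,0.7],[0,0,0,0,0,0,0.8],[0,0,0,0,0,0,0.8]],
])

```text
t: 16.45
tcp_pos: [0.5167, 0.0224, 0.0316]
tool_rot: [0.745, 0.667, -0.0, -0.0]
force: [1.0, 0.2, -0.2]
finger_gap: 0.9
gripper_force: 0.0
```

Request:
servo_tool([
  [[0,0,0,0,0,-0.01,0.8],[0,0,0,0,0,-0.02,0.8],[0,0,0,0,0,-0.03,0.8],[0,0,0,0,0,-0.035,0.8],[0,0,0,0,0,-0.04,0.8],[0,0,0,0,0,-0.04,0.8],[0,0,0,0,0,-0.04,0.8],[0,0,0,0,0,0,0.8]],
])

```text
t: 17.12
tcp_pos: [0.5212, 0.0218, 0.2552]
tool_rot: [0.745, 0.667, 0.005, 0.007]
force: [0.2, -0.5, -1.2]
finger_gap: 0.902
gripper_force: 0.0
```

Request:
servo_tool([
  [[0,0,-6.8,0,0,0,0.8],[0,0,-6.8,0,0,0,0.8],[0,0,-6.8,0,0,0,0.8],[0,0,-6.8,0,0,0,0.8],[0,0,-6.8,0,0,0,0.8],[0,0,-6.8,0,0,0,0.8],[0,0,-6.8,0,0,0,0.8]],
])

```text
t: 17.7
tcp_pos: [0.5164, 0.0225, 0.2471]
tool_rot: [0.41, 0.912, -0.0, -0.0]
force: [1.0, 0.3, -0.0]
finger_gap: 0.9
gripper_force: 0.0
```

Request:
servo_tool([
  [[0,0,-6.8,0,0,0,0.8],[0,0,-6.8,0,0,0,0.8],[0,0,-6.8,0,0,0,0.8],[0,0,-6.8,0,0,0,0.8],[0,0,-6.8,0,0,0,0.8],[0,0,-6.6,0,0,0,0.8],[0,0,0,0,0,0,0.8],[0,0,0,0,0,0,0.8]],
])

```text
t: 18.37
tcp_pos: [0.5166, 0.0224, 0.247]
tool_rot: [0.072, 0.997, 0.0, 0.0]
force: [-1.1, -1.2, 0.5]
finger_gap: 0.899
gripper_force: 0.0
```

```bash
python3 - <<'E'
from h import *
from scipy.spatial.transform import Rotation as Ro
P=[]
for i in range(3):
    im=manip.snapshot("scene");s=manip.sense();P.append(s['tcp_pos'])
R=Ro.from_quat(s['tool_rot']).as_matrix();p=np.mean(P,0)
print(s['t'],p,R.round(3)); print('tool shift to above handle',(R.T@(np.array([.5448,.2195,p[2]])-p)).round(4))
a=im[120:260,140:310];cv2.imwrite("pics/s4.png",cv2.resize(a,None,fx=4,fy=4,interpolation=cv2.INTER_CUBIC))
E
```

```text
18.5167 [0.51665663 0.02240531 0.24694745] [[-0.99   0.143  0.   ]
 [ 0.143  0.99  -0.   ]
 [-0.    -0.    -1.   ]]
tool shift to above handle [ 0.0003  0.1991 -0.    ]
```

View pics/s4.png

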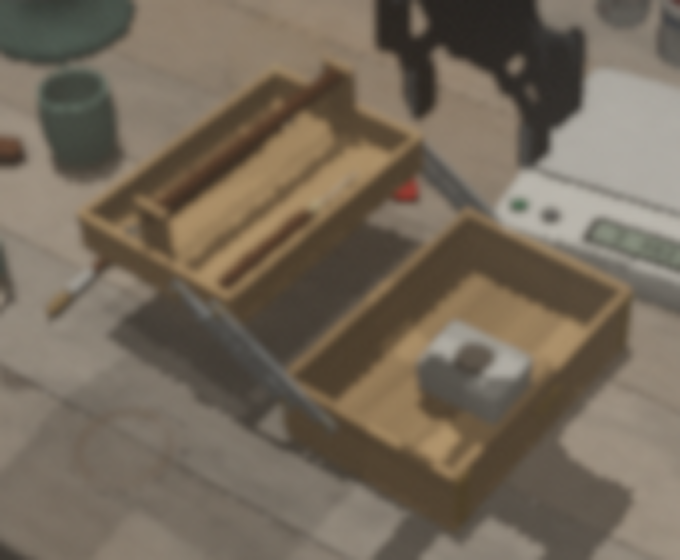

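The mould lies flat, hollow up, in the compartment (crop 475,370), and the tray is still open. Back to the handle.

Request:
servo_tool([
  [[0,0,0,0,0.033,0,0.8],[0,0,0,0,0.034,0,0.8],[0,0,0,0,0.034,0,0.8],[0,0,0,0,0.034,0,0.8],[0,0,0,0,0.034,0,0.8],[0,0,0,0,0.03,0,0.8],[0,0,0,0,0,0,0.8],[0,0,0,0,0,0,0.8]],
])

```text
t: 19.18
tcp_pos: [0.5446, 0.2208, 0.2465]
tool_rot: [0.069, 0.998, -0.0, -0.0]
force: [0.3, -0.2, -0.8]
finger_gap: 0.898
gripper_force: 0.0
```

Request:
servo_tool([
  [[0,0,0,0,0,0.025,0.8],[0,0,0,0,0,0.025,0.8],[0,0,0,0,0,0.025,0.8],[0,0,0,0,0,0.018,0.8],[0,0,0,0,0,0.01,0.8],[0,0,0,0,0,0,0.4],[0,0,0,0,0,0,0],[0,0,0,0,0,0,-0.3]],
], squeeze=40)

```text
t: 19.85
tcp_pos: [0.5459, 0.2191, 0.145]
tool_rot: [0.071, 0.997, 0.0, 0.001]
force: [0.0, -0.4, 0.5]
finger_gap: 0.485
gripper_force: 0.0
```

Request:
servo_tool([
  [[0,0,0,0,0,0,-0.5],[0,0,0,0,0,0,-0.6],[0,0,0,0,0,0,-0.7],[0,0,0,0,0,0,-0.8],[0,0,0,0,0,0,-1],[0,0,0,0,0,0,-1],[0,0,0,0,0,0,-1],[0,0,0,0,0,0,-1]],
])

```text
t: 20.52
tcp_pos: [0.5455, 0.2193, 0.145]
tool_rot: [0.071, 0.998, 0.0, 0.001]
force: [-0.2, -2.1, 4.9]
finger_gap: 0.147
gripper_force: 39.0
```

Gripped. Swinging back along the reversed arc.

Request:
servo_tool([
  [[0,0,0,0,-0.0002,-0.0004,-1],[0,0,0,0,-0.0007,-0.0011,-1],[0,0,0,0,-0.0011,-0.0018,-1],[0,0,0,0,-0.0015,-0.0024,-1],[0,0,0,0,-0.002,-0.0029,-1],[0,0,0,0,-0.0025,-0.0034,-1],[0,0,0,0,-0.0031,-0.0038,-1],[0,0,0,0,-0.0036,-0.004,-1]],
])

```text
t: 21.18
tcp_pos: [0.5434, 0.2052, 0.1643]
tool_rot: [0.071, 0.997, 0.001, 0.001]
force: [2.2, 3.4, -0.0]
finger_gap: 0.145
gripper_force: 39.2
```

Request:
servo_tool([
  [[0,0,0,0,-0.0042,-0.0042,-1],[0,0,0,0,-0.0048,-0.0043,-1],[0,0,0,0,-0.0055,-0.0042,-1],[0,0,0,0,-0.0061,-0.0041,-1],[0,0,0,0,-0.0067,-0.0038,-1],[0,0,0,0,-0.0072,-0.0034,-1],[0,0,0,0,-0.0077,-0.003,-1],[0,0,0,0,-0.0081,-0.0024,-1]],
])

```text
t: 21.85
tcp_pos: [0.5359, 0.1544, 0.1945]
tool_rot: [0.071, 0.998, 0.0, 0.001]
force: [1.5, 2.7, 5.5]
finger_gap: 0.147
gripper_force: 39.7
```

Request:
servo_tool([
  [[0,0,0,0,-0.0085,-0.0018,-1],[0,0,0,0,-0.0087,-0.0011,-1],[0,0,0,0,-0.0089,-0.0004,-1],[0,0,0,0,-0.0089,0.0004,-1],[0,0,0,0,-0.0089,0.0012,-1],[0,0,0,0,-0.0087,0.0019,-1],[0,0,0,0,-0.0084,0.0026,-1],[0,0,0,0,-0.008,0.0032,-1]],
])

```text
t: 22.52
tcp_pos: [0.5256, 0.0845, 0.1873]
tool_rot: [0.07, 0.998, -0.001, -0.0]
force: [1.1, -3.5, 3.7]
finger_gap: 0.146
gripper_force: 39.7
```

Request:
servo_tool([
  [[0,0,0,0,-0.0076,0.0038,-1],[0,0,0,0,-0.0071,0.0043,-1],[0,0,0,0,-0.0065,0.0046,-1],[0,0,0,0,-0.0059,0.0049,-1],[0,0,0,0,-0.0053,0.0051,-1],[0,0,0,0,-0.0046,0.0051,-1],[0,0,0,0,-0.004,0.0051,-1],[0,0,0,0,-0.0034,0.0049,-1]],
])

```text
t: 23.18
tcp_pos: [0.5192, 0.0411, 0.1481]
tool_rot: [0.07, 0.998, -0.001, -0.001]
force: [1.8, -4.1, -2.3]
finger_gap: 0.146
gripper_force: 39.2
```

Request:
servo_tool([
  [[0,0,0,0,-0.0029,0.0046,-1],[0,0,0,0,-0.0024,0.0042,-1],[0,0,0,0,-0.0019,0.0038,-1],[0,0,0,0,-0.0015,0.0032,-1],[0,0,0,0,-0.0011,0.0026,-1],[0,0,0,0,-0.0008,0.0019,-1],[0,0,0,0,-0.0005,0.0012,-1],[0,0,0,0,-0.0002,0.0004,-1]],
])

```text
t: 23.85
tcp_pos: [0.5179, 0.0317, 0.1282]
tool_rot: [0.071, 0.997, 0.0, -0.0]
force: [-0.5, -0.5, 13.0]
finger_gap: 0.146
gripper_force: 40.7
```

Request:
servo_tool([
  [[0,0,0,0,0,0.001,-1],[0,0,0,0,0,0,-1]],
])

```text
t: 24.02
tcp_pos: [0.518, 0.0317, 0.1282]
tool_rot: [0.071, 0.998, 0.0, 0.0]
force: [-2.0, -2.1, 16.3]
finger_gap: 0.146
gripper_force: 41.0
```

Seated on the box (16 N upward). Release and back off.

Request:
servo_tool([
  [[0,0,0,0,0,0,-0.6],[0,0,0,0,0,0,-0.5],[0,0,0,0,0,0,-0.2],[0,0,0,0,0,0,0],[0,0,0,0,0,0,0.2],[0,0,0,0,0,0,0.2],[0,0,0,0,0,-0.01,0.2],[0,0,0,0,0,-0.015,0.2]],
])

```text
t: 24.68
tcp_pos: [0.517, 0.0318, 0.1506]
tool_rot: [0.071, 0.997, 0.0, -0.002]
force: [0.6, -0.6, 0.2]
finger_gap: 0.6
gripper_force: 0.0
```

Request:
servo_tool([
  [[0,0,0,0,0,-0.025,0.2],[0,0,0,0,0,-0.035,0.2],[0,0,0,0,0,-0.035,0.2],[0,0,0,0,0,-0.015,0.2],[0,0,0,0,0,0,0.2],[0,0,0,0,0,0,0.2],[0,0,0,0,0,0,0.2]],
])

```text
t: 25.27
tcp_pos: [0.5172, 0.0317, 0.2608]
tool_rot: [0.071, 0.998, 0.0, -0.001]
force: [0.1, -0.3, -0.2]
finger_gap: 0.599
gripper_force: 0.0
```

```bash
python3 - <<'E'
from h import *
im=manip.snapshot("scene");s=manip.sense();print(s['t'],s['tcp_pos'],s['force'],np.abs(s['qd']).max())
a=im[110:300,110:410];cv2.imwrite("pics/s5.png",cv2.resize(a,None,fx=2.6,fy=2.6,interpolation=cv2.INTER_CUBIC))
E
```

```text
25.3167 [0.51704307 0.03173635 0.26023707] [ 0.32598835 -0.25781082 -0.88868692] 0.01359119432112892
```

View pics/s5.png

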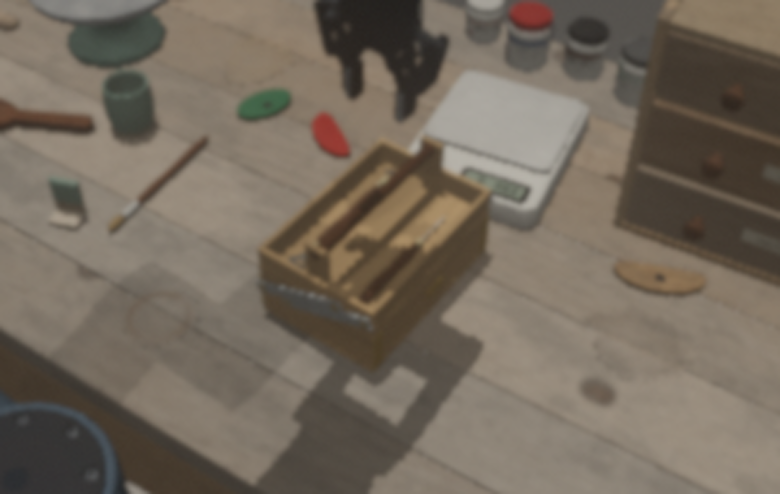

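The tray lies closed on the box (centre about 375,250), the gripper is clear above it, and the cup, tile and rib are where they were.

```bash
python3 -c "
from station import manip
print(manip.sign_off())"
```

```text
the job is handed in; nothing more can be done
None
```

The job is handed in (no verdict was returned): the mould lies flat, hollow side up, in the box with the tray closed over it, and the cup, test tile and rib show no visible movement in the last picture.

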